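# Clamp the red-banded sample can with the slide jaw

## Task

Stand the red-banded sample can upright on the clamp stand's bed, between the black jaw pad and the yellow stop. Then, by its red grip, slide the jaw along its track so that the can is pushed right up to the stop and stays firmly clamped when you let go: the sprung pad should be pushed in roughly two thirds of its travel, but not driven hard home so that the can is crushed. Leave the other things on the bench where they are.

Things in the scene. Friction and masses are not known exactly. Their poses are not given: they have to be found in the camera images.
- clamp: The clamp stand, fixed: grey bed plate 210 (x) x 440 (y) x 20 mm thick; origin at the centre of its underside, bed top 20 mm above it, z up. The can's lane is the white strip along x = -45 mm; the slide's track runs along y at x = +50 mm. Two blue posts, 234 mm high over all, stand at its ends, x = +36, y = +-206 mm.
- lane (a point): Point on the bed's top in the middle of the lane (clamp x = -45, y = 0 mm). A fixed yellow stop block (70 wide in x, 30 thick, 60 mm high) stands across the lane; its face that meets the can looks to -y and lies 130 to 170 mm along +y from this point, set by the last user: its place is not measured, see it or find it by touch.
- rod_mid (a point): Middle of the axis of a fixed steel rod, diameter 16 mm, along the clamp's y from post to post, 222 mm above the underside, 14 mm to the -x side of the red grip's centre. No room for a gripper pointing straight down on the grip: reach in under the rod with the tool leaning back towards the clamp's -x, about 40 degrees from vertical.
- slide (a joint): Travel of the slide along the clamp's +y, 0 to 0.185 m, towards the stop. It is stiff (about 11 N of friction) and stays where it is left; the friction is enough to hold the sprung pad's full push.
- grip_top (a point): Centre of the top face of the red grip, an upright block 30 (x) x 26 (y) x 71 mm high fixed on the slide; this point is 110 mm above the clamp's underside, at clamp x = +50 mm, y = -120 mm + slide travel. Axes as the clamp's.
- pad: The black jaw pad, 70 (x) x 10 (y) x 54 mm high, in front of the slide's arm in the lane; origin at the middle of its face that meets the can, axes as the clamp's. With the pad free it lies 75 mm further along +y than the grip's centre, at clamp x = -45 mm, 54 mm above the clamp's underside. A spring (0.6 N per mm) lets it be pushed back up to 16 mm towards -y; beyond that it is solid.
- red_can: The loose black steel sample can with a red band and a red rim, mouth up, outer diameter 64, height 120, wall 3 mm, 0.15 to 0.3 kg; the wire bail hangs flat on its side and is no obstacle. Origin at the centre of its underside, z up.
- can_b: Plain black can of the same size, a bystander; origin at the centre of its underside.
- can_c: Plain black can of the same size, a bystander; origin at the centre of its underside.
- dish: Brown wooden dish, diameter 100, height 35 mm, a bystander; origin under its centre.
- jar: Amber jar with white cap, diameter 60, height 85 mm, a bystander; origin under its centre.
- weight: Brass weight, diameter 44, height 50 mm, a bystander; origin under its centre.
- spatula: Spatula lying on the bench, a bystander; origin near its middle.
There are look-alikes about, which are no part of the job. Leave any green look-alike of the red_can alone.

How it is judged (in metres and radians):
On the way, in this order (a step that is already met when the one before it is completed fails the run):
1. the red-banded can stands upright on the bed in the lane, let go (angle between red_can's own z axis and vertical below 0.08 rad and z of red_can in the frame of clamp between 0.014 and 0.027 m and x of red_can in the frame of clamp between -0.08 and -0.01 m and contact force between the fingers and red_can below 0.1 N and linear speed of red_can below 0.02 m/s), for 0.2 s.
2. the gripper is at the red grip (TCP within 50 mm of its top) while the jaw presses the can with more than 4 N (contact force between pad and red_can above 4 N and distance between the grasp point and grip_top below 0.05 m), for 0.2 s.
At the end, for the whole second after the job is handed in: The red-banded can stands upright (within 4.5 degrees) on the bed in the lane (its centre 10 to 80 mm to the -x side of the bed's centre line), at rest, and the released jaw's pad still presses it with 4 to 15 N (pad pushed in 7 mm or more); slide at rest (angle between red_can's own z axis and vertical below 0.08 rad and z of red_can in the frame of clamp between 0.014 and 0.027 m and x of red_can in the frame of clamp between -0.08 and -0.01 m and contact force between pad and red_can between 4 and 15 N and linear speed of red_can below 0.01 m/s and velocity of joint slide below 0.01 m/s); the robot touches nothing.
It fails at once if the can is crushed: the pad presses it with more than 25 N (contact force between pad and red_can above 25 N).
It fails at once if another thing on the bench (plain cans, dish, jar, weight, spatula) is moved more than 30 mm (distance of any of can_b, can_c, dish, jar, weight, spatula from where it was at the start of the episode above 0.03 m).
It also fails if it takes over 67 s, if anything falls off the work surface, if the arm or the gripper's body presses on something with over 40 N, if the wrist force passes 120 N, or if a joint passes its speed limit or range.

## Robot

A 6-joint arm with a two-finger parallel gripper is mounted at the origin on the work surface. World frame = base frame: x ahead of the robot, y to its left, z up, the work surface at z = 0. Lengths are in mm, angles in degrees, forces in N, time in s.
With the tool pointing down it reaches from about 350 to 875 mm from the base axis. Payload 4.2 kg.
Tool frame: the origin (TCP) lies between the finger pads, 19 mm behind the fingertips; this is the grasp point; z points along the fingers, y is the line along which they close (so a half turn about z gives the same grasp; the last joint's range is limited). The gripper opens to 85 mm and grips with 20 to 120 N. Pads are 22 mm wide; open, the fingers measure 114 mm over their backs; the gripper's body (76 mm by 85 mm) begins 54 mm behind the grasp point. The pads swing forward as they close: fully open they stand 13 mm farther back than shut.
Start: joints at [86.035, 22.042, 0.453, 0, -68.411, -14.817], TCP at [201.193, 591.71, 250.012] pointing down, gripper open.
Joint ranges: [-179.83, 179.83], [-69.29, 118.12], [-61.27, 80.66], [-181.25, 117.63], [-171.15, -9.14], [-177.46, 177.46]. Speed limits (degrees/s): [159.86, 159.86, 180, 180, 180, 180].

## Interface

Orientations are given as a 3x3 rotation matrix whose columns are the frame's x, y, z axes.
In Python, from cell import arm gives the robot as it stands.
- The arm moves only by the tool jog_arm, never from a script. Its argument "motion" is a list of rows, each a list of 7 numbers: the shift along the tool's x, y, z in units of 20 cm (1.0 is 20 cm), then the turn, a rotation vector about the tool's x, y, z in units of 45 degrees (1.0 is 45 degrees), then the opening, from 0 (shut) to 1 (fully open). A call has 1 to 8 rows; each row is the pose to reach, as a shift and turn from the pose commanded when the call began, along the tool's axes at that moment; what a row does not reach only later rows make up. A row lasts 1/8 s, in which the tool goes at most 62.5 mm and 10.7 degrees, less where a joint would pass 70% of its speed; a pose out of reach is approached as far as the arm can. A call with a number of a shift or a turn outside -1 to 1 is refused whole. A call with a gripper value outside its range is refused whole. The fingers move at their own pace and stop on an object; "newtons" is the grip in N (left out, the last holds). Time passes only in rows, so rows that repeat a pose let the fingers close. It gives the time, the measured TCP pose, the force, the opening and the grip force at its end, in the units of the state.
- arm.state(): the state, without advancing time (a new reading comes with each control period).
- arm.grab_frame(name): name is "scene" or "top" or "wrist"; returns the picture (480x640x3 uint8, blue, green, red); there is no depth.
- arm.calibration(name): a dict with "vfov" (degrees; the focal length in pixels is half the picture's height over the tangent of half this angle, whatever the lens; pixels are square), "cx", "cy" (the principal point, pixels), "position" and "rotation" of the camera in the world. Camera axes: x right, y up, looking along -z (the intrinsics and any distortion apply to the point x, -y, -z); pixel columns grow to the right and rows downward; lengths in mm; the calibration is good to about 2 mm. A picture is of the moment at which its call begins: read the wrist's pose just before it. calibration takes no time and is no camera call; for the wrist camera it gives the pose at the moment of the call.
- arm.sign_off(): hands the job in; it is judged then, once.
Trained networks look in the newest picture that a camera, given by its name, has taken for a name from the list of things; names that differ only in an ending like _2 or _b are one class to them, and where a whole thing is asked for, a point or a joint stands for the part that bears it (a point fixed in the world has none). Each returns a list of dicts, best first, with "confidence" (0 to 1); they miss things now and then, are a little off and sometimes report something else, mostly with a low value. They report only what shows in the picture. A call takes as long as a camera call. They do not tell look-alikes from the thing itself.
- arm.find_in(camera, query): "at" ([row, column] in pixels, amid what is visible of it).
- arm.mark_of(camera, query): "at" ([row, column] in pixels: a listed point, or the origin of a listed thing).
The state is a dict: "t": time; "qpos": joint angles; "joint_vel": joint speeds; "effort": joint torques, N m; "position": TCP position; "ee_rot": TCP orientation; "force": force on the tool from outside, world axes, zero at the start; "torque": the same for the moment, N m; "width": finger opening in mm; "grasp_force": force on a finger pad.
Only numpy, scipy, OpenCV 4.12 (cv2) and the standard library are available. Lean on these libraries where they do the work, as an engineer would, in place of code of your own. Each camera call takes 0.05 s, during which the arm holds its last target. There are 200 camera calls.

## Working session

There is one attempt and no reset: what is moved stays moved. The work goes in short steps, Python scripts to look and compute and a tool call to move; the robot and the scene stay as the last step left them, time stands still between calls to the robot, and variables do not carry over. Pictures are saved under pics/ and viewed, at most 10 in all, crops included, and the job is handed in when it is done.

Besides the shell and the picture viewer there is one more tool, called after ">>>" as name(argument=value, ...) on one line, values as JSON. jog_arm: Moves the arm, as the interface text tells. Shifts and turns lie within -1 to 1; 1 stands for 20 cm of shift or 45 degrees of turn. Its arguments: {"type":"object","properties":{"motion":{"type":"array","items":{"type":"array","items":{"type":"number","minimum":-1,"maximum":1}}},"newtons":{"type":"number"}},"required":["motion"]}

```bash
mkdir -p pics; ls; cat > h.py <<'E'
import numpy as np, cv2
from cell import arm
def ray(c,px):
    f=240/np.tan(np.radians(c["vfov"]/2)); r,k=px
    d=np.array([(k-c["cx"])/f,-(r-c["cy"])/f,-1.]); R=np.array(c["rotation"]).reshape(3,3)
    return np.array(c["position"],float),R@d
def hit(c,px,z):
    p,d=ray(c,px); return p+d*(z-p[2])/d[2]
def proj(c,P):
    f=240/np.tan(np.radians(c["vfov"]/2)); q=np.array(c["rotation"]).reshape(3,3).T@(np.array(P)-c["position"])
    return np.array([c["cy"]-f*q[1]/-q[2], c["cx"]+f*q[0]/-q[2]])
E
python3 - <<'E'
from h import *
ims=[]
for n in ("scene","top"):
    im=arm.grab_frame(n); cv2.imwrite(f"pics/{n}0.png",im)
    c=arm.calibration(n); print(n,c)
    for q in ("clamp","lane","rod_mid","grip_top","pad","red_can","can_b","dish","jar","weight","spatula"):
        print(q,[( [round(v) for v in d["at"]],round(d["confidence"],2)) for d in arm.mark_of(n,q)][:4])
print(arm.state()["t"])
E
```

```text
pics
scene {'vfov': 48.567875793543685, 'cx': 324.07719144199655, 'cy': 231.05962518537737, 'position': array([1329.82200949,  249.83715201,  982.01676335]), 'rotation': array([[-0.30316889, -0.66735324,  0.68024134],
       [ 0.9528107 , -0.22389916,  0.20499008],
       [ 0.01550467,  0.71028784,  0.70374056]])}
clamp [([256, 270], 0.7), ([199, 206], 0.69)]
lane [([247, 259], 0.73), ([344, 472], 0.52)]
rod_mid [([199, 282], 0.98)]
grip_top [([263, 247], 0.63), ([246, 256], 0.53)]
pad [([244, 248], 0.83)]
red_can [([302, 367], 0.91), ([236, 387], 0.9), ([324, 418], 0.66), ([339, 352], 0.62)]
can_b [([280, 424], 0.79), ([297, 486], 0.6)]
dish [([346, 470], 0.7)]
jar [([199, 207], 0.59)]
weight [([383, 455], 0.66)]
spatula [([241, 448], 0.56)]
top {'vfov': 45.10641789519881, 'cx': 318.51809386847845, 'cy': 247.26300634923376, 'position': array([ 264.3019852 ,    6.7473657 , 1283.08781298]), 'rotation': array([[-0.06724557,  0.97398784, -0.21639249],
       [-0.9977294 , -0.0664603 ,  0.01091237],
       [-0.00375299,  0.21663496,  0.97624547]])}
clamp [([255, 376], 0.79)]
lane [([264, 392], 0.78)]
rod_mid [([226, 364], 0.62)]
grip_top [([188, 373], 0.93)]
pad [([239, 398], 0.92)]
red_can [([342, 263], 0.84), ([236, 206], 0.75), ([193, 254], 0.67), ([239, 252], 0.64)]
can_b [([294, 208], 0.88), ([295, 146], 0.69)]
dish [([225, 149], 0.58)]
jar [([317, 491], 0.74)]
weight [([190, 158], 0.81)]
spatula [([366, 191], 0.81)]
1.2
```

View pics/scene0.png

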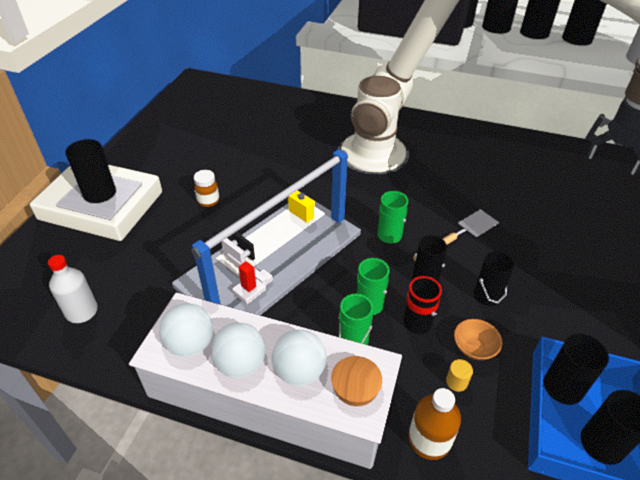

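View pics/top0.png

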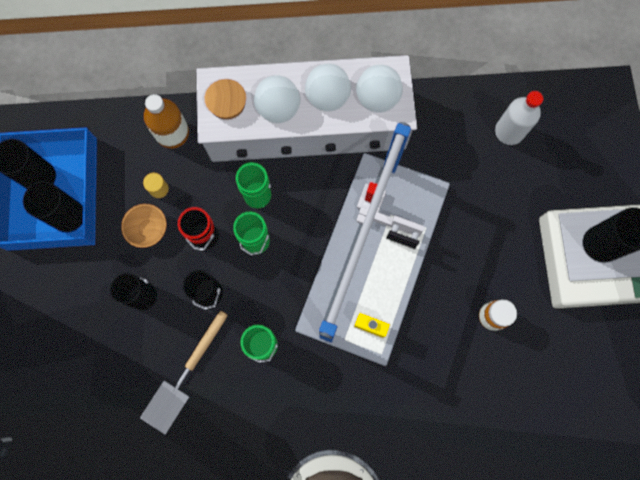

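The red-handled can is the one at top (222,195) rim / (236,206) base and scene (300,423). The green cans at top (185,254), (232,251) and (342,259) are look-alikes, and the black ones at (290,203) and (291,133) are plain. I'll confirm this in one enlarged crop and fit the clamp pose.

```bash
python3 - <<'E'
from h import *
from scipy.optimize import least_squares
s=cv2.imread("pics/scene0.png"); t=cv2.imread("pics/top0.png")
a=cv2.resize(t[140:380,280:460],(450,600),interpolation=cv2.INTER_CUBIC)
b=cv2.resize(t[180:300,150:270],(350,350),interpolation=cv2.INTER_CUBIC)
d=cv2.resize(s[230:350,360:480],(350,250),interpolation=cv2.INTER_CUBIC)
cv2.imwrite("pics/crop1.png",np.hstack([a,np.vstack([b,d])]))
T=arm.calibration("top");S=arm.calibration("scene")
obs=[(T,(188,373),(50,-120,110)),(T,(239,398),(-45,-45,54)),(T,(264,392),(-45,0,20)),(T,(226,364),(36,0,222)),(T,(255,376),(0,0,0)),
 (T,(184,449),(-105,-220,20)),(T,(362,386),(-105,220,20)),(T,(331,298),(105,220,20)),(S,(199,282),(36,0,222)),
 (T,(130,402),(36,-206,234)),(T,(330,328),(36,206,234)),(S,(247,202),(36,-206,234)),(S,(157,341),(36,206,234)),(S,(228,359),(105,220,20))]
def W(p,P):
    c,s_=np.cos(p[2]),np.sin(p[2]); P=np.array(P,float); return np.array([p[0]+c*P[0]-s_*P[1],p[1]+s_*P[0]+c*P[1],P[2]])
def res(p): return np.concatenate([proj(c,W(p,P))-px for c,px,P in obs])
p0=hit(T,(255,376),0); r=least_squares(res,[p0[0],p0[1],np.radians(105)],loss="soft_l1",f_scale=2)
print(r.x,np.degrees(r.x[2])); print(res(r.x).reshape(-1,2).round(1).tolist())
for n,c,px in (("top",T,(236,206)),("scene",S,(324,418))): print(n,hit(c,px,0))
print("rim",hit(T,(222,195.5),120),hit(S,(295,424.5),120))
for n,px,z in (("canb",(283,198),120),("grn1",(227,250),120),("dish",(225,144),35),("stopTopFront",(314,373),80)): print(n,hit(T,px,z).round())
E
```

```text
[ 518.46229725 -128.5248694     1.1485607 ] 65.80768044072305
[[-1.5, 0.5], [0.8, 3.1], [-2.2, 0.6], [0.8, 1.0], [1.7, -3.3], [-1.6, -0.8], [4.0, 0.1], [0.6, -3.6], [0.0, -4.0], [-0.9, -1.5], [-1.1, -0.4], [-1.0, -0.3], [-4.3, -0.7], [0.6, 2.0]]
top [592.53124903 247.24309887   0.        ]
scene [595.2820971  252.65135305   0.        ]
rim [593.35304795 245.8394349  120.        ] [609.17430549 251.81176477 120.        ]
canb [464. 243. 120.]
grn1 [575. 133. 120.]
dish [618. 378.  35.]
stopTopFront [ 382. -110.   80.]
```

View pics/crop1.png

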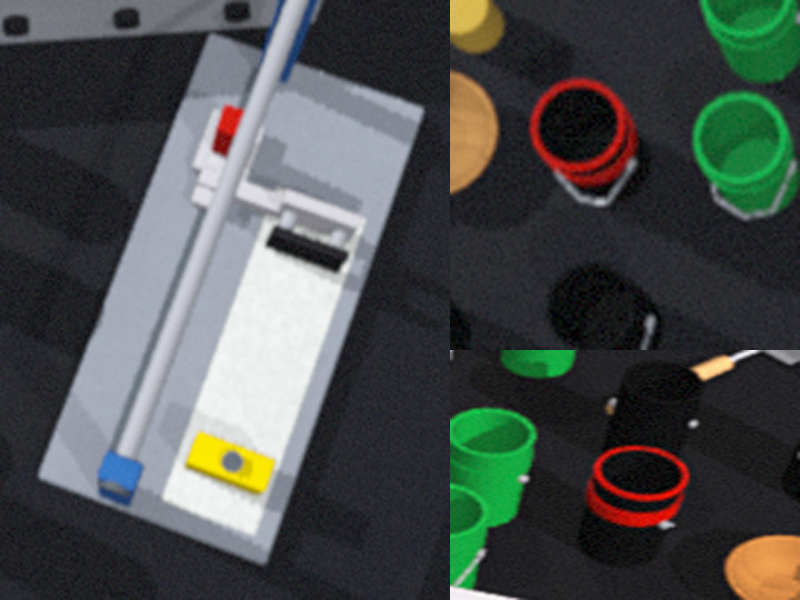

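The crop confirms it: red rim and red band on a black can, standing alone at top (222,195). The clamp runs from the jaw (upper end) to the stop (lower end), at about 66° yaw. Next I'll work out the first move.

```bash
cat >> h.py <<'E'
from scipy.spatial.transform import Rotation as Ro
def rot(yaw,sgn=1,lean=0):
    "clamp yaw deg; tool y = sgn*clamp y; z down leaning so that the tool points to clamp +x"
    c,s=np.cos(np.radians(yaw)),np.sin(np.radians(yaw)); X=np.array([c,s,0]);Y=np.array([-s,c,0])
    l=np.radians(lean); z=np.sin(l)*X-np.cos(l)*np.array([0,0,1]); y=sgn*Y
    return np.column_stack([np.cross(y,z),y,z])
def jog(p,R):
    s=arm.state(); R0=np.array(s["ee_rot"]).reshape(3,3)
    print("shift",(R0.T@(np.array(p)-s["position"])/200).round(4).tolist(),"turn",(Ro.from_matrix(R0.T@R).as_rotvec(degrees=True)/45).round(4).tolist())
E
python3 - <<'E'
from h import *
s=arm.state(); print(s["position"],np.array(s["ee_rot"]).round(3).tolist(),s["force"])
for g in (1,-1): jog((593,246,270),rot(65.8,g))
c=arm.calibration("wrist"); R0=np.array(s["ee_rot"]).reshape(3,3)
print((R0.T@(c["position"]-s["position"])).round(1),(R0.T@c["rotation"]).round(2).tolist(),c["vfov"])
E
```

```text
[201.19318858 591.70462338 250.01217209] [[0.947, -0.322, 0.0], [-0.322, -0.947, -0.0], [0.0, 0.0, -1.0]] [0.14796806 0.04573824 0.12564263]
shift [2.4112, 1.0058, -0.0999] turn [0.0, -0.0001, 2.1204]
shift [2.4112, 1.0058, -0.0999] turn [0.0, 0.0, -1.8796]
[  77.3    0.2 -124.4] [[-0.0, 0.95, 0.3], [1.0, 0.0, 0.0], [-0.0, 0.3, -0.95]] 58.509619239649545
```

>>> jog_arm(motion=[[1,0.42,-0.1,0,0,1,1],[1,0.42,-0.1,0,0,1,1],[1,0.42,-0.1,0,0,1,1],[1,0.42,-0.1,0,0,1,1],[1,0.42,-0.1,0,0,1,1]])

```text
t: 1.82
position: [365.0, 446.4, 270.5]
ee_rot: [[0.438, -0.899, 0.0], [-0.899, -0.438, 0.001], [-0.001, -0.001, -1.0]]
force: [-0.2, -0.2, 0.0]
width: 85.5
grasp_force: 0.0
```

```bash
python3 - <<'E'
from h import *
s=arm.state();print(s["qpos"],s["position"]); jog((593,246,270),rot(65.8))
E
```

```text
[ 6.68238847e+01  1.65154109e+01 -4.70381731e+00  6.05574525e-03
 -6.87296758e+01 -4.08665584e+01] [364.97810122 446.43071538 270.54474205]
shift [1.4001, -0.5864, 0.0024] turn [-0.0006, 0.001, 1.1147]
```

>>> jog_arm(motion=[[0.9,-0.4,0,0,0,1,1],[0.9,-0.4,0,0,0,1,1],[0.9,-0.4,0,0,0,1,1],[0.9,-0.4,0,0,0,1,1],[0.9,-0.4,0,0,0,1,1]])

```text
t: 2.45
position: [515.0, 321.8, 269.5]
ee_rot: [[-0.322, -0.947, -0.001], [-0.947, 0.322, -0.0], [0.0, 0.0, -1.0]]
force: [-0.5, 0.5, 0.2]
width: 85.1
grasp_force: 0.0
```

```bash
python3 - <<'E'
from h import *
s=arm.state();print(s["qpos"],s["position"]); jog((593,246,270),rot(65.8))
E
```

```text
[ 4.72491734e+01  1.96148984e+01 -3.73355696e-01 -1.42049060e-02
 -7.00443813e+01 -6.60181731e+01] [514.98004919 321.770436   269.49894694]
shift [0.2331, -0.4913, -0.0026] turn [0.0005, -0.0006, 0.1206]
```

>>> jog_arm(motion=[[0.23,-0.49,0,0,0,0.12,1],[0.23,-0.49,0,0,0,0.12,1],[0.23,-0.49,0,0,0,0.12,1]])

```text
t: 2.82
position: [593.5, 246.1, 269.4]
ee_rot: [[-0.409, -0.913, -0.001], [-0.913, 0.409, -0.0], [0.001, 0.0, -1.0]]
force: [0.3, 0.0, 0.1]
width: 85.4
grasp_force: 0.0
```

```bash
python3 - <<'E'
from h import *
s=arm.state();c=arm.calibration("wrist"); im=arm.grab_frame("wrist"); cv2.imwrite("pics/w1.png",im); print(s["position"],s["qpos"])
# red rim mask
h=cv2.cvtColor(im,cv2.COLOR_BGR2HSV); m=((h[...,0]<8)|(h[...,0]>172))&(h[...,1]>150)&(h[...,2]>60)
n,l,st,ce=cv2.connectedComponentsWithStats(m.astype(np.uint8))
for i in range(1,n):
    if st[i,4]>50:
        pts=np.argwhere(l==i)[:,::-1].astype(np.float32); e=cv2.fitEllipse(cv2.convexHull(pts)) if len(pts)>50 else None
        print(st[i],e, hit(c,(e[0][1],e[0][0]),120).round(1))
print(arm.mark_of("wrist","red_can")[:2])
E
```

```text
[593.49980329 246.11981535 269.360455  ] [ 3.69256886e+01  2.31208652e+01  4.91672800e+00  2.17799639e-03
 -7.18358317e+01 -6.10553187e+01]
[ 286  180  101  108 2613] ((335.9944152832031, 234.4282684326172), (100.43755340576172, 108.09728240966797), 176.04905700683594) [591.7 244.8 120. ]
[{'at': [76.3, 300.6], 'confidence': 0.88}, {'at': [206.5, 334.0], 'confidence': 0.86}]
```

View pics/w1.png

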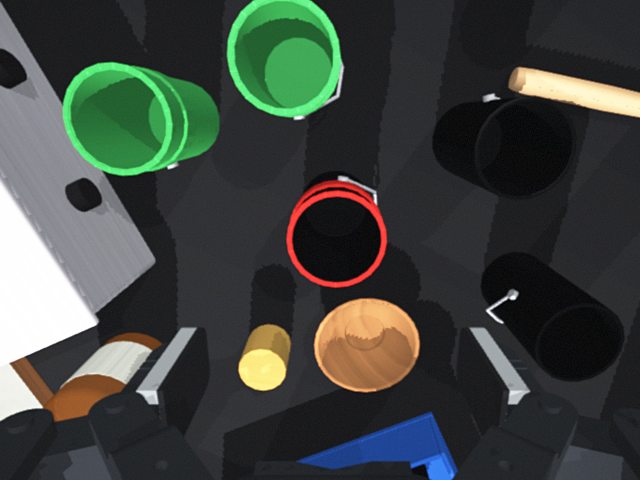

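The view shows the red rim centred at about (238,337), with both fingers well outside it. That puts the can at (593,247), under the TCP, so I'll descend and grip.

>>> jog_arm(motion=[[0,0,0.3,0,0,0,1],[0,0,0.6,0,0,0,1],[0,0,0.8,0,0,0,1],[0,0,0.9,0,0,0,1],[0,0,0.9,0,0,0,0.4],[0,0,0.9,0,0,0,0.4],[0,0,0.9,0,0,0,0.4],[0,0,0.9,0,0,0,0.4]], newtons=40)

```text
t: 3.92
position: [592.8, 246.8, 90.7]
ee_rot: [[-0.41, -0.912, 0.001], [-0.912, 0.41, 0.001], [-0.001, -0.0, -1.0]]
force: [-0.0, -0.0, -1.9]
width: 63.4
grasp_force: 44.4
```

>>> jog_arm(motion=[[0,0,0,0,0,0,0.4],[0,0,0,0,0,0,0.4],[0,0,-0.2,0,0,0,0.4],[0,0,-0.5,0,0,0,0.4],[0,0,-0.8,0,0,0,0.4],[0,0,-1,0,0,0,0.4]])

```text
t: 4.68
position: [593.3, 246.6, 293.8]
ee_rot: [[-0.41, -0.912, 0.004], [-0.912, 0.41, 0.002], [-0.004, -0.003, -1.0]]
force: [-0.5, 0.0, -1.9]
width: 63.6
grasp_force: 45.7
```

>>> jog_arm(motion=[[0.1,0,-0.3,0,0,0,0.4],[0.35,-0.05,-0.33,0,0,0,0.4],[0.6,-0.1,-0.33,0,0,0,0.4],[0.85,-0.1,-0.33,0,0,0,0.4],[1,-0.11,-0.33,0,0,0,0.4]])

```text
t: 5.3
position: [529.5, 53.0, 356.4]
ee_rot: [[-0.411, -0.912, 0.0], [-0.912, 0.411, 0.0], [-0.0, -0.0, -1.0]]
force: [0.6, 0.1, -1.8]
width: 63.4
grasp_force: 45.6
```

>>> jog_arm(motion=[[0.25,0,0,0,0,0,0.4],[0.5,-0.05,0,0,0,0,0.4],[0.75,-0.1,0,0,0,0,0.4],[0.9,-0.11,0,0,0,0,0.4],[0.9,-0.11,0,0,0,0,0.4]])

```text
t: 5.92
position: [476.2, -119.8, 356.2]
ee_rot: [[-0.413, -0.911, 0.0], [-0.911, 0.413, 0.0], [-0.0, -0.0, -1.0]]
force: [0.4, -0.5, -1.9]
width: 63.4
grasp_force: 45.6
```

```bash
python3 - <<'E'
from h import *
s=arm.state();c=arm.calibration("wrist"); im=arm.grab_frame("wrist"); cv2.imwrite("pics/w2.png",im); print(s["position"],s["qpos"])
np.save("w2.npy",{k:c[k] for k in c},allow_pickle=True)
for q in ("lane","grip_top","pad","clamp","rod_mid"): print(q,arm.mark_of("wrist",q)[:2])
E
```

```text
[ 476.19644897 -119.75154256  356.19543826] [ 4.87239116e+00  5.25192720e+00 -6.77808055e+00 -7.26343601e-03
 -7.79569133e+01 -2.92484831e+01]
lane [{'at': [152.0, 292.0], 'confidence': 0.76}]
grip_top [{'at': [267.2, 154.9], 'confidence': 0.96}]
pad [{'at': [158.3, 248.1], 'confidence': 0.73}]
clamp [{'at': [192.5, 293.1], 'confidence': 0.7}]
rod_mid []
```

View pics/w2.png

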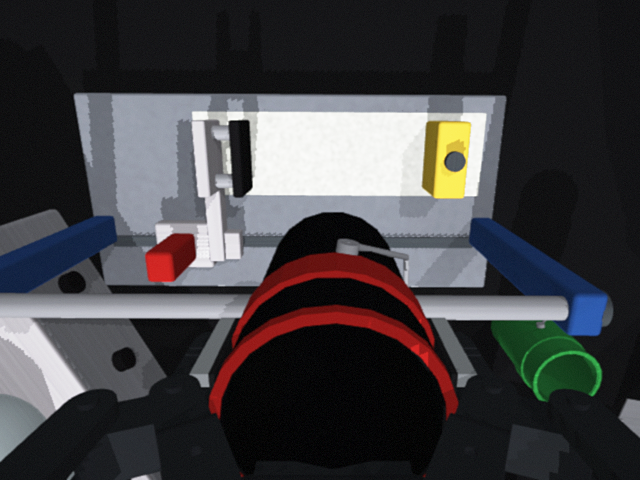

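The wrist view shows the can held over the rod. Bed corners are at (95,76), (96,506) and (287,486), the red grip at (264,160), the pad at (158,248) and the stop's top front edge at column ~438. I'll refit the clamp pose and stop position from these.

```bash
python3 - <<'E'
from h import *
from scipy.optimize import least_squares
T=arm.calibration("top");S=arm.calibration("scene");c=np.load("w2.npy",allow_pickle=True).item()
ob=[(c,(95,76),(-105,-220,20)),(c,(96,506),(-105,220,20)),(c,(287,486),(105,220,20)),(c,(267,155),(50,-120,110)),(c,(158,249),(-45,-45,54)),(c,(152,292),(-45,0,20))]
def W(p,P):
    a,s_=np.cos(p[2]),np.sin(p[2]); P=np.array(P,float); return np.array([p[0]+a*P[0]-s_*P[1],p[1]+s_*P[0]+a*P[1],P[2]])
f=lambda p: np.concatenate([proj(q,W(p,P))-px for q,px,P in ob])
r=least_squares(f,[518,-128,1.148],loss="soft_l1",f_scale=2); p=r.x
print(p,np.degrees(p[2])); print(f(p).reshape(-1,2).round(1).tolist())
def inv(q): a,s_=np.cos(p[2]),np.sin(p[2]); d=np.array(q)[:2]-p[:2]; return np.round([a*d[0]+s_*d[1],-s_*d[0]+a*d[1]],1)
print("stop",inv(hit(c,(123,438),80)),inv(hit(c,(197,438),80)),inv(hit(c,(195,426),20)),"top",inv(hit(T,(317,372),80)))
im=cv2.imread("pics/w2.png"); 
cv2.imwrite("pics/c2.png",np.hstack([cv2.resize(im[85:300,400:520],None,fx=2.7,fy=2.7,interpolation=cv2.INTER_CUBIC),cv2.resize(im[85:300,130:270],None,fx=2.7,fy=2.7,interpolation=cv2.INTER_CUBIC)]))
Q=W(p,(-50,45,0));print(Q); jog((Q[0],Q[1],356),rot(np.degrees(p[2])))
E
```

```text
[ 518.7889948  -130.98358759    1.14133644] 65.39376105491927
[[-1.6, -2.2], [-1.1, 3.0], [0.7, 0.0], [1.3, 1.0], [-0.4, -5.3], [2.7, 0.8]]
stop [-78.4 136.3] [-11.6 141.4] [ -2.8 143.1] top [-38.3 140.1]
[ 457.0564201  -157.70603548    0.        ]
shift [0.226, 0.011, -0.0004] turn [0.0002, 0.0001, 0.0111]
```

View pics/c2.png

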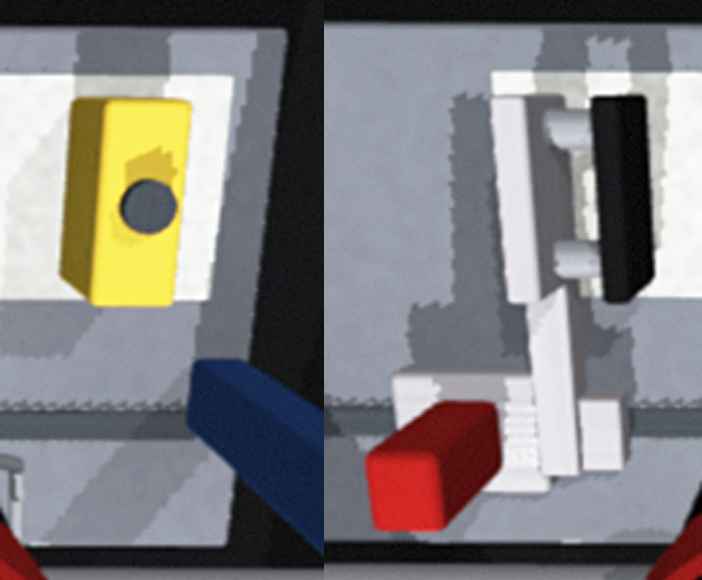

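```bash
python3 - <<'E'
from h import *
from scipy.optimize import least_squares
c=np.load("w2.npy",allow_pickle=True).item()
ob=[(c,(95,75.5),(-105,-220,20)),(c,(95.5,506),(-105,220,20)),(c,(287,484),(105,220,20)),(c,(267,161),(50,-120,110)),(c,(158,249.5),(-45,-45,54)),(c,(121,439),(-80,None,80)),(c,(198,434),(-10,None,80)),(c,(189,422.5),(-10,None,20))]
def W(p,P):
    P=[p[3] if v is None else v for v in P]
    a,s_=np.cos(p[2]),np.sin(p[2]); P=np.array(P,float); return np.array([p[0]+a*P[0]-s_*P[1],p[1]+s_*P[0]+a*P[1],P[2]])
# small shared camera-tilt and distortion allowance
def f(p):
    out=[]
    for q,px,P in ob:
        u=proj(q,W(p,P))-[q["cy"],q["cx"]]; u=u*(1+p[4]*(u@u)/240**2); out.append(u+[q["cy"],q["cx"]]-px)
    return np.concatenate(out+[[p[4]*20]])
r=least_squares(f,[518,-128,1.148,140,0],loss="soft_l1",f_scale=2); p=r.x
print(p,np.degrees(p[2])); print(f(p)[:-1].reshape(-1,2).round(1).tolist())
np.save("clamp.npy",p)
Q=W(p,(-50,45,0));print(Q); jog((Q[0],Q[1],356),rot(np.degrees(p[2])))
E
```

```text
[ 5.18348506e+02 -1.31129466e+02  1.14225288e+00  1.37660939e+02
 -7.74391387e-03] 65.44626915381426
[[0.2, 1.7], [0.1, 2.0], [0.2, 1.9], [1.0, -3.9], [-0.5, -5.3], [0.1, 0.6], [0.3, 0.1], [-0.9, -0.9]]
[ 456.64044679 -157.90847721    0.        ]
shift [0.2278, 0.0125, -0.0004] turn [0.0002, 0.0001, 0.01]
```

>>> jog_arm(motion=[[0.228,0.0125,0,0,0,0.01,0.4],[0.228,0.0125,0.25,0,0,0.01,0.4],[0.228,0.0125,0.5,0,0,0.01,0.4],[0.228,0.0125,0.75,0,0,0.01,0.4],[0.228,0.0125,1,0,0,0.01,0.4],[0.228,0.0125,1,0,0,0.01,0.4]])

```text
t: 6.98
position: [453.8, -158.0, 152.9]
ee_rot: [[-0.416, -0.909, -0.01], [-0.909, 0.416, 0.0], [0.004, 0.009, -1.0]]
force: [0.7, -0.6, -1.7]
width: 63.5
grasp_force: 46.1
```

>>> jog_arm(motion=[[0,0,0.1,0,0,0,0.4],[0,0,0.15,0,0,0,0.4],[0,0,0.19,0,0,0,0.4],[0,0,0.21,0,0,0,0.4],[0,0,0.21,0,0,0,0.4]])

```text
t: 7.6
position: [456.5, -158.7, 114.3]
ee_rot: [[-0.417, -0.909, 0.0], [-0.909, 0.417, -0.0], [-0.0, -0.0, -1.0]]
force: [0.9, -0.3, -2.2]
width: 63.7
grasp_force: 46.1
```

>>> jog_arm(motion=[[0,0,0.008,0,0,0,0.4],[0,0,0.014,0,0,0,0.4],[0,0,0.014,0,0,0,0.4]])

```text
t: 7.98
position: [456.2, -158.7, 111.2]
ee_rot: [[-0.417, -0.909, -0.0], [-0.909, 0.417, -0.0], [0.0, 0.0, -1.0]]
force: [-0.4, 0.7, -2.4]
width: 63.4
grasp_force: 46.1
```

>>> jog_arm(motion=[[0,0,0.004,0,0,0,0.4],[0,0,0.008,0,0,0,0.4],[0,0,0.008,0,0,0,0.4]])

```text
t: 8.35
position: [456.4, -158.7, 110.1]
ee_rot: [[-0.417, -0.909, 0.0], [-0.909, 0.417, -0.0], [-0.0, -0.0, -1.0]]
force: [-0.9, 0.2, 3.0]
width: 63.6
grasp_force: 46.6
```

The can is down: the vertical force has turned to +3 N. I'll release and go up.

>>> jog_arm(motion=[[0,0,0,0,0,0,1],[0,0,0,0,0,0,1],[0,0,0,0,0,0,1],[0,0,0,0,0,0,1],[0,0,-0.2,0,0,0,1],[0,0,-0.5,0,0,0,1],[0,0,-0.8,0,0,0,1],[0,0,-1,0,0,0,1]])

```text
t: 9.35
position: [456.7, -158.8, 312.9]
ee_rot: [[-0.417, -0.909, 0.004], [-0.909, 0.417, -0.0], [-0.001, -0.004, -1.0]]
force: [1.6, -0.4, 0.2]
width: 85.6
grasp_force: 0.0
```

```bash
python3 - <<'E'
from h import *
s=arm.state();c=arm.calibration("wrist"); im=arm.grab_frame("wrist"); cv2.imwrite("pics/w3.png",im); print(s["position"],s["qpos"],s["width"])
np.save("w3.npy",c,allow_pickle=True)
for q in ("red_can","grip_top","pad"): print(q,arm.mark_of("wrist",q)[:2])
p=np.load("clamp.npy")
def W(P):
    a,b=np.cos(p[2]),np.sin(p[2]); return np.array([p[0]+a*P[0]-b*P[1],p[1]+b*P[0]+a*P[1],P[2]])
print("pred grip d=0",proj(c,W((50,-120,110))),"d=8",proj(c,W((50,-112,110))))
print("via",end=" ");jog(W((-40,-112,230)),rot(65.45,1,40))
print(W((50,-112,105)),W((-10,-112,177)))
E
```

```text
[ 456.67286943 -158.84376291  312.90634229] [ 1.37053445e-01  5.50274123e+00 -1.26011764e+01  2.93609015e-02
 -7.16542885e+01 -2.47690789e+01] 85.5694864534071
red_can [{'at': [448.1, 346.6], 'confidence': 0.61}, {'at': [471.5, 264.7], 'confidence': 0.61}]
grip_top [{'at': [333.5, 143.3], 'confidence': 0.97}]
pad [{'at': [208.3, 239.3], 'confidence': 0.67}]
pred grip d=0 [333.47797641 142.75398964] d=8 [333.4874072  152.08734591]
via shift [-0.0546, -0.7854, 0.4003] turn [-0.0019, -0.8874, -0.0016]
[ 640.99788799 -132.19206464  105.        ] [ 616.06510376 -186.76638343  177.        ]
```

View pics/w3.png

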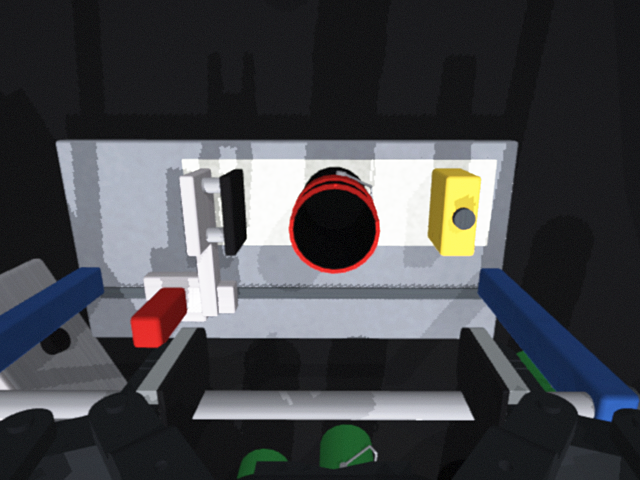

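The can stands in the lane with its rim at (228,335). The grip's top is at (331,149), so the slide has already travelled about 5 mm. Next is the leaning approach.

```bash
cat >> h.py <<'E'
p_=np.load("clamp.npy")
def W(P):
    a,b=np.cos(p_[2]),np.sin(p_[2]); return np.array([p_[0]+a*P[0]-b*P[1],p_[1]+b*P[0]+a*P[1],P[2]])
def Ci(q):
    a,b=np.cos(p_[2]),np.sin(p_[2]); d=np.array(q)-[p_[0],p_[1],0]; return np.array([a*d[0]+b*d[1],-b*d[0]+a*d[1],d[2]])
E
python3 - <<'E'
from h import *
jog(W((-46,-115,219)),rot(65.45,1,40))
E
```

```text
shift [-0.0246, -0.8004, 0.4553] turn [-0.0019, -0.8874, -0.0016]
```

>>> jog_arm(motion=[[-0.025,-0.2,0.1,0,-0.2,0,0.6],[-0.025,-0.4,0.2,0,-0.4,0,0.6],[-0.025,-0.6,0.3,0,-0.6,0,0.6],[-0.025,-0.8,0.4,0,-0.8,0,0.6],[-0.025,-0.8,0.455,0,-0.887,0,0.6],[-0.025,-0.8,0.455,0,-0.887,0,0.6],[-0.025,-0.8,0.455,0,-0.887,0,0.6]])

```text
t: 10.42
position: [603.6, -220.5, 218.6]
ee_rot: [[-0.32, -0.909, 0.266], [-0.698, 0.416, 0.583], [-0.641, 0.001, -0.768]]
force: [0.2, 0.0, 1.4]
width: 51.0
grasp_force: 0.0
```

```bash
python3 - <<'E'
from h import *
s=arm.state();c=arm.calibration("wrist"); im=arm.grab_frame("wrist"); cv2.imwrite("pics/w4.png",im); print(Ci(s["position"]),s["qpos"],s["width"])
for q in ("grip_top","pad"): print(q,arm.mark_of("wrist",q)[:2])
for y in (-120,-115,-110): print(y,proj(c,W((50,y,110))))
jog(W((48,-115,104)),rot(65.45,1,40))
E
```

```text
[ -45.82853534 -114.66123364  218.55238703] [-25.25969289  28.5213054   11.43922488 -41.02921455 -77.3987293
  11.60128131] 51.01696167714167
grip_top [{'at': [244.2, 327.2], 'confidence': 0.94}]
pad [{'at': [59.0, 468.6], 'confidence': 0.91}]
-120 [244.40798819 326.17099887]
-115 [244.40616845 333.80053253]
-110 [244.40434862 341.43047269]
shift [0.0154, 0.0004, 0.7443] turn [-0.0022, -0.0027, 0.0022]
```

View pics/w4.png

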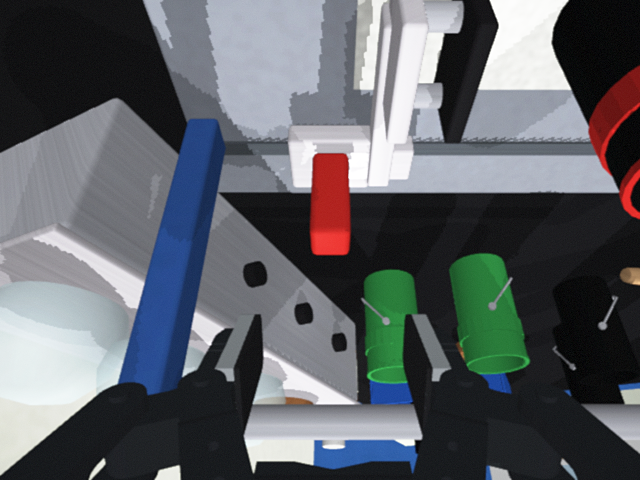

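The red grip is at (244,330), between the finger lines (262 to 405). I'll go in under the rod and close on it.

>>> jog_arm(motion=[[0.015,-0.012,0.2,0,0,0,0.6],[0.015,-0.012,0.4,0,0,0,0.6],[0.015,-0.012,0.55,0,0,0,0.6],[0.015,-0.012,0.65,0,0,0,0.6],[0.015,-0.012,0.72,0,0,0,0.6],[0.015,-0.012,0.744,0,0,0,0.6],[0.015,-0.012,0.744,0,0,0,0.6]])

```text
t: 11.45
position: [645.0, -137.5, 103.0]
ee_rot: [[-0.319, -0.909, 0.268], [-0.698, 0.417, 0.583], [-0.642, -0.001, -0.767]]
force: [0.0, -0.5, -0.5]
width: 51.3
grasp_force: 0.0
```

>>> jog_arm(motion=[[0,0,0,0,0,0,0.1],[0,0,0,0,0,0,0.1],[0,0,0,0,0,0,0.1],[0,0,0,0,0,0,0.1],[0,0,0,0,0,0,0.1]], newtons=60)

```text
t: 12.08
position: [644.0, -137.6, 103.5]
ee_rot: [[-0.319, -0.909, 0.266], [-0.697, 0.416, 0.584], [-0.642, 0.001, -0.767]]
force: [-5.6, -1.4, 5.5]
width: 24.9
grasp_force: 63.5
```

```bash
python3 - <<'E'
from h import *
s=arm.state();print(Ci(s["position"]),s["qpos"],s["width"],s["force"],s["torque"])
E
```

```text
[  46.35647709 -116.97516352  103.5019149 ] [-17.75613198  34.86991222   5.37130385 -45.31070486 -63.66383426
  15.28684583] 24.86146098709596 [-5.58593643 -1.41150653  5.54751045] [-0.50269579  1.30753142  0.69570261]
```

>>> jog_arm(motion=[[0,0.03,0,0,0,0,0.1],[0,0.07,0,0,0,0,0.1],[0,0.11,0,0,0,0,0.1],[0,0.15,0,0,0,0,0.1],[0,0.19,0,0,0,0,0.1],[0,0.22,0,0,0,0,0.1],[0,0.24,0,0,0,0,0.1],[0,0.26,0,0,0,0,0.1]])

```text
t: 13.08
position: [601.8, -118.2, 103.5]
ee_rot: [[-0.318, -0.907, 0.277], [-0.7, 0.421, 0.577], [-0.64, -0.01, -0.768]]
force: [9.1, -6.5, -0.3]
width: 24.6
grasp_force: 62.8
```

```bash
cat > st.py <<'E'
from h import *
s=arm.state();Y=np.array([-np.sin(p_[2]),np.cos(p_[2]),0])
print(s["t"],Ci(s["position"]).round(2),"Fy %.2f"%(Y@s["force"]),np.round(s["force"],1),s["width"])
E
python3 st.py
```

```text
13.075 [ 46.45 -70.5  103.53] Fy -11.00 [ 9.1 -6.5 -0.3] 24.644769715125886
```

>>> jog_arm(motion=[[0,0.03,0,0,0,0,0.1],[0,0.06,0,0,0,0,0.1],[0,0.09,0,0,0,0,0.1],[0,0.12,0,0,0,0,0.1],[0,0.15,0,0,0,0,0.1],[0,0.18,0,0,0,0,0.1],[0,0.21,0,0,0,0,0.1],[0,0.24,0,0,0,0,0.1]])

```text
t: 14.08
position: [558.9, -98.5, 103.5]
ee_rot: [[-0.318, -0.907, 0.278], [-0.7, 0.422, 0.576], [-0.64, -0.011, -0.769]]
force: [10.6, -7.5, -2.2]
width: 24.7
grasp_force: 62.8
```

```bash
python3 st.py; python3 - <<'E'
from h import *
c=arm.calibration("wrist"); im=arm.grab_frame("wrist"); cv2.imwrite("pics/w5.png",im)
cv2.imwrite("pics/t5.png",cv2.resize(arm.grab_frame("top")[140:380,280:460],None,fx=2.5,fy=2.5,interpolation=cv2.INTER_CUBIC))
E
```

```text
14.075 [ 46.57 -23.3  103.53] Fy -12.79 [10.6 -7.5 -2.2] 24.72811268967094
```

View pics/w5.png

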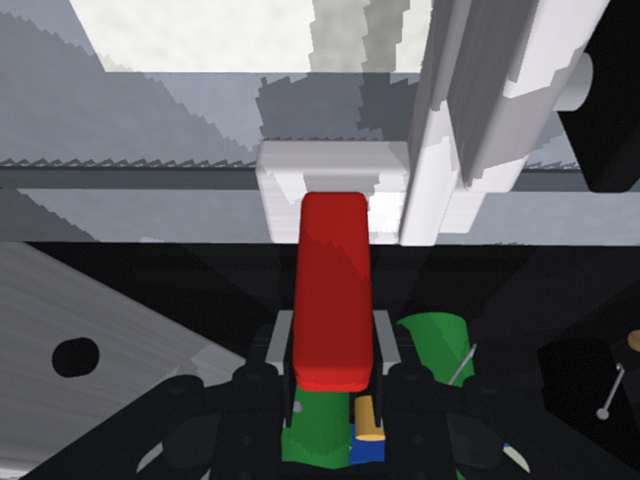

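The red grip is held squarely and force is at −12.8 N, which is slide friction plus the sliding can. From here I'll use small steps.

>>> jog_arm(motion=[[0,0.02,0,0,0,0,0.1],[0,0.04,0,0,0,0,0.1],[0,0.06,0,0,0,0,0.1],[0,0.08,0,0,0,0,0.1],[0,0.08,0,0,0,0,0.1]])

```text
t: 14.8
position: [543.9, -91.5, 103.5]
ee_rot: [[-0.318, -0.907, 0.277], [-0.7, 0.421, 0.577], [-0.64, -0.01, -0.768]]
force: [8.8, -5.7, -1.5]
width: 24.9
grasp_force: 62.9
```

```bash
python3 st.py
```

```text
14.8 [ 46.62  -6.76 103.51] Fy -10.35 [ 8.8 -5.7 -1.5] 24.854769408380278
```

>>> jog_arm(motion=[[0,0.01,0,0,0,0,0.1],[0,0.02,0,0,0,0,0.1],[0,0.02,0,0,0,0,0.1]])

```text
t: 15.18
position: [540.6, -90.1, 103.5]
ee_rot: [[-0.318, -0.907, 0.277], [-0.7, 0.422, 0.577], [-0.64, -0.011, -0.769]]
force: [9.8, -5.2, -2.3]
width: 24.8
grasp_force: 62.8
```

```bash
python3 st.py
```

```text
15.175 [ 46.62  -3.22 103.53] Fy -11.08 [ 9.8 -5.2 -2.3] 24.765974679479797
```

>>> jog_arm(motion=[[0,0.01,0,0,0,0,0.1],[0,0.015,0,0,0,0,0.1],[0,0.015,0,0,0,0,0.1]])

```text
t: 15.55
position: [538.1, -88.9, 103.5]
ee_rot: [[-0.318, -0.907, 0.278], [-0.7, 0.422, 0.576], [-0.64, -0.011, -0.769]]
force: [11.4, -6.4, -1.5]
width: 24.7
grasp_force: 62.8
```

```bash
python3 st.py
```

```text
15.55 [ 46.64  -0.38 103.51] Fy -13.02 [11.4 -6.4 -1.5] 24.687575295688973
```

>>> jog_arm(motion=[[0,0.01,0,0,0,0,0.1],[0,0.015,0,0,0,0,0.1],[0,0.015,0,0,0,0,0.1]])

```text
t: 15.92
position: [535.4, -87.6, 103.5]
ee_rot: [[-0.318, -0.907, 0.278], [-0.7, 0.422, 0.576], [-0.64, -0.011, -0.769]]
force: [11.2, -6.7, -2.1]
width: 24.7
grasp_force: 62.8
```

```bash
python3 st.py
```

```text
15.925 [ 46.64   2.58 103.51] Fy -12.95 [11.2 -6.7 -2.1] 24.655813368563724
```

>>> jog_arm(motion=[[0,0.01,0,0,0,0,0.1],[0,0.015,0,0,0,0,0.1],[0,0.015,0,0,0,0,0.1]])

```text
t: 16.3
position: [533.2, -86.6, 103.5]
ee_rot: [[-0.317, -0.906, 0.279], [-0.7, 0.422, 0.576], [-0.639, -0.012, -0.769]]
force: [12.3, -6.1, -1.8]
width: 24.7
grasp_force: 62.8
```

```bash
python3 st.py
```

```text
16.3 [ 46.63   5.   103.52] Fy -13.71 [12.3 -6.1 -1.8] 24.714939873860185
```

>>> jog_arm(motion=[[0,0.01,0,0,0,0,0.1],[0,0.015,0,0,0,0,0.1],[0,0.015,0,0,0,0,0.1]])

```text
t: 16.68
position: [531.0, -85.6, 103.5]
ee_rot: [[-0.317, -0.906, 0.28], [-0.7, 0.423, 0.575], [-0.639, -0.013, -0.769]]
force: [13.7, -7.6, -2.6]
width: 24.8
grasp_force: 62.7
```

```bash
python3 st.py
```

```text
16.675 [ 46.63   7.4  103.52] Fy -15.63 [13.7 -7.6 -2.6] 24.812789185225043
```

>>> jog_arm(motion=[[0,0.01,0,0,0,0,0.1],[0,0.015,0,0,0,0,0.1],[0,0.015,0,0,0,0,0.1]])

```text
t: 17.05
position: [529.0, -84.7, 103.5]
ee_rot: [[-0.317, -0.906, 0.281], [-0.701, 0.423, 0.574], [-0.639, -0.015, -0.769]]
force: [15.4, -6.2, -5.0]
width: 25.1
grasp_force: 63.0
```

```bash
python3 st.py; python3 - <<'E'
from h import *
cv2.imwrite("pics/t6.png",cv2.resize(arm.grab_frame("top")[180:360,300:450],None,fx=3.3,fy=3.3,interpolation=cv2.INTER_CUBIC))
E
```

```text
17.05 [ 46.67   9.6  103.46] Fy -16.58 [15.4 -6.2 -5. ] 25.129917472443374
```

>>> jog_arm(motion=[[0,0.01,0,0,0,0,0.1],[0,0.015,0,0,0,0,0.1],[0,0.015,0,0,0,0,0.1]])

```text
t: 17.48
position: [526.8, -83.7, 103.5]
ee_rot: [[-0.317, -0.906, 0.282], [-0.701, 0.424, 0.573], [-0.639, -0.016, -0.769]]
force: [16.0, -7.3, -6.0]
width: 24.8
grasp_force: 63.0
```

```bash
python3 st.py
```

```text
17.475 [ 46.66  11.98 103.46] Fy -17.59 [16.  -7.3 -6. ] 24.789252905297232
```

>>> jog_arm(motion=[[0,0.006,0,0,0,0,0.1],[0,0.012,0,0,0,0,0.1],[0,0.012,0,0,0,0,0.1],[0,0.012,0,0,0,0,0.1]])

```text
t: 17.98
position: [525.1, -82.9, 103.5]
ee_rot: [[-0.317, -0.905, 0.283], [-0.701, 0.424, 0.573], [-0.639, -0.017, -0.769]]
force: [18.1, -7.3, -6.2]
width: 24.9
grasp_force: 63.1
```

```bash
python3 st.py;python3 - <<'E'
from h import *
im=arm.grab_frame("top");cv2.imwrite("pics/t7.png",cv2.resize(im[180:360,300:450],None,fx=3.3,fy=3.3,interpolation=cv2.INTER_CUBIC))
for q in ("pad","red_can","grip_top"):
    m=arm.mark_of("top",q)[:4]; print(q,[(d["at"],round(d["confidence"],2)) for d in m])
c=arm.calibration("top"); print([proj(c,W((-45,y,54))) for y in (80,90)])
E
```

```text
17.975 [ 46.66  13.85 103.51] Fy -19.49 [18.1 -7.3 -6.2] 24.910444820047246
pad []
red_can [([195.9, 257.7], 0.76), ([242.3, 253.9], 0.56)]
grip_top [([243.1, 353.6], 0.81)]
[array([293.16927163, 383.43235566]), array([297.52003245, 381.88391163])]
```

View pics/t7.png

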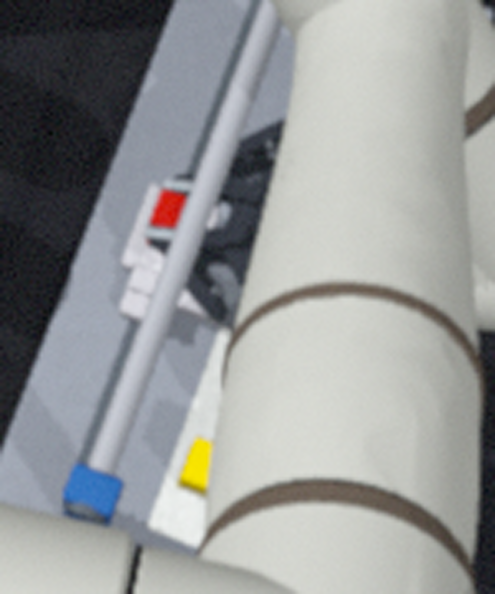

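The picture shows the red grip held and the arm hiding the can. Force is about 7 N above the sliding baseline, so the pad is in about 11 mm. I'll unload the arm before opening.

>>> jog_arm(motion=[[0,-0.015,0,0,0,0,0.1],[0,-0.03,0,0,0,0,0.1],[0,-0.037,0,0,0,0,0.1],[0,-0.037,0,0,0,0,0.1]])

```text
t: 18.68
position: [525.3, -82.9, 103.4]
ee_rot: [[-0.318, -0.908, 0.271], [-0.699, 0.418, 0.581], [-0.641, -0.005, -0.768]]
force: [0.9, -4.5, 4.7]
width: 25.1
grasp_force: 64.0
```

```bash
python3 st.py
```

```text
18.675 [ 46.72  13.67 103.41] Fy -2.64 [ 0.9 -4.5  4.7] 25.079511715377997
```

>>> jog_arm(motion=[[0,0,0,0,0,0,0.6],[0,0,0,0,0,0,0.6],[0,0,0,0,0,0,0.6],[0,0,-0.1,0,0,0,0.6],[0,0,-0.3,0,0,0,0.6],[0,0,-0.5,0,0,0,0.6],[0,0,-0.75,0,0,0,0.6],[0,0,-0.75,0,0,0,0.6]])

```text
t: 19.68
position: [484.3, -172.3, 221.8]
ee_rot: [[-0.317, -0.908, 0.274], [-0.7, 0.419, 0.578], [-0.64, -0.009, -0.768]]
force: [-0.2, 0.4, 0.2]
width: 51.4
grasp_force: 0.0
```

```bash
python3 st.py; python3 - <<'E'
from h import *
s=arm.state();c=arm.calibration("wrist");im=arm.grab_frame("wrist");cv2.imwrite("pics/w8.png",im)
for q in ("pad","red_can","grip_top"): print(q,[(np.round(d["at"],1),round(d["confidence"],2)) for d in arm.mark_of("wrist",q)[:2]])
for n,P in (("grip",(50,14,110)),("padc",(-45,75,54)),("padfree",(-45,89,54))): print(n,proj(c,W(P)).round(1))
E
```

```text
19.675 [-51.59  13.92 221.77] Fy 0.39 [-0.2  0.4  0.2] 51.39550972850032
pad [(array([245.3, 334.2]), 0.16)]
red_can [(array([215., 585.]), 0.95), (array([ 18.2, 495.7]), 0.87)]
grip_top [(array([245. , 332.9]), 0.8)]
grip [245.3 336.4]
padc [ 67.  447.5]
padfree [ 67.  472.9]
```

```bash
python3 - <<'E'
from h import *
for n in ("w4","w8"):
    g=cv2.cvtColor(cv2.imread(f"pics/{n}.png"),cv2.COLOR_BGR2GRAY)
    for r in (48,60,70,115,125):
        print(n,r," ".join(str(v) for v in g[r-1:r+2,370:520].mean(0).astype(int)[::4]))
im=cv2.imread("pics/w8.png");h=cv2.cvtColor(im,cv2.COLOR_BGR2HSV)
m=((h[...,0]<8)|(h[...,0]>172))&(h[...,1]>150)&(h[...,2]>60)
for a in ("w4","w8"):
    h=cv2.cvtColor(cv2.imread(f"pics/{a}.png"),cv2.COLOR_BGR2HSV); m=(((h[...,0]<8)|(h[...,0]>172))&(h[...,1]>150)&(h[...,2]>60)).astype(np.uint8)
    print(a,[s.tolist() for s in cv2.connectedComponentsWithStats(m)[2][1:] if s[4]>80])
E
```

```text
w4 48 244 244 122 192 235 120 120 125 239 245 244 243 242 233 242 241 245 248 37 15 16 15 16 15 14 17 29 33 30 30 55 253 251 251 250 245 243 242
w4 60 242 246 116 224 237 118 122 199 245 245 245 244 241 226 245 242 244 106 15 14 16 17 15 17 15 28 32 32 31 54 252 242 241 241 241 243 242 243
w4 70 243 244 123 234 190 121 121 235 246 246 244 243 233 244 243 242 249 9 15 15 14 18 17 15 26 32 32 31 20 245 240 239 239 240 241 244 243 240
w4 115 103 142 240 239 122 191 248 247 246 244 229 127 173 189 184 182 184 153 15 16 17 28 33 33 30 149 158 159 159 157 157 159 158 159 157 157 155 156
w4 125 116 196 239 250 120 236 248 247 244 242 144 123 186 187 183 183 185 188 22 17 28 35 33 32 125 159 159 161 157 157 157 157 159 160 158 156 156 158
w8 48 148 229 230 158 117 211 139 101 99 204 229 227 225 224 217 30 13 13 12 19 27 25 25 24 7 7 5 4 4 8 6 6 5 6 20 41 57 52
w8 60 216 224 229 100 173 214 98 101 132 227 228 227 227 224 166 11 12 13 17 27 27 26 25 8 7 6 5 4 4 10 42 50 48 51 53 57 55 55
w8 70 227 227 231 95 196 208 100 101 192 230 229 228 226 216 21 13 14 12 24 27 24 25 18 8 7 7 5 40 43 51 50 48 49 51 49 55 54 54
w8 115 83 84 105 217 211 101 140 234 232 228 199 175 27 13 14 18 25 25 22 54 132 107 38 38 38 77 15 6 10 6 7 7 6 6 5 8 6 5
w8 125 82 91 140 220 218 98 199 234 211 203 197 101 72 10 13 25 25 24 16 158 158 147 37 42 87 6 5 5 8 5 5 5 6 7 13 42 51 50
w4 [[589, 65, 51, 110, 2457], [310, 154, 41, 102, 3869], [619, 159, 21, 61, 688]]
w8 [[455, 36, 165, 126, 5370], [471, 102, 169, 118, 4149], [315, 157, 40, 100, 3688]]
```

```bash
python3 - <<'E'
from h import *
s=arm.state();c=arm.calibration("wrist");R0=np.array(s["ee_rot"]).reshape(3,3)
tp=R0.T@(np.array(c["position"])-s["position"]);tr=R0.T@c["rotation"]
R4=np.array([[-.32,-.909,.266],[-.698,.416,.583],[-.641,.001,-.768]]);u,_,v=np.linalg.svd(R4);R4=u@v
c4=dict(c);c4["position"]=np.array([603.6,-220.5,218.6])+R4@tp;c4["rotation"]=R4@tr
for n,q in (("w4",c4),("w8",c)):
    im=cv2.imread(f"pics/{n}.png");g=cv2.GaussianBlur(cv2.cvtColor(im,cv2.COLOR_BGR2GRAY),(1,9),0).astype(float)
    h=cv2.cvtColor(im,cv2.COLOR_BGR2HSV);m=((h[...,0]<8)|(h[...,0]>172))&(h[...,1]>150)&(h[...,2]>60)
    gy=[]
    for r in (236,242,248):
        k=np.where(m[r,290:380])[0]+290; gy.append(np.mean([Ci(hit(q,(r,k.min()-.5),110))[1],Ci(hit(q,(r,k.max()+.5),110))[1]]))
    top=[]
    for r in (40,48,60,70,80):
        row=g[r]; a=next(x for x in range(425,490) if row[x]<20 and row[x+3]<20)
        k=next(x for x in range(a,500) if row[x:x+3].mean()>21.5); top.append(Ci(hit(q,(r,k),81))[:2].round(1).tolist())
    print(n,"grip y",np.round(gy,1),"pad top-edge (x,y)",top)
E
```

```text
w4 grip y [-117.4 -117.7 -117.5] pad top-edge (x,y) [[-72.9, -52.3], [-69.0, -52.2], [-63.0, -52.0], [-57.7, -52.5], [-52.3, -52.6]]
w8 grip y [16.5 16.2 16.5] pad top-edge (x,y) [[-76.5, 67.1], [-72.7, 67.0], [-66.7, 67.0], [-61.5, 67.1], [-56.0, 66.8]]
```

```bash
python3 - <<'E'
from h import *
c=arm.calibration("wrist");print(Ci(arm.state()["position"]))
for n in ("w4","w8"):
    h=cv2.cvtColor(cv2.imread(f"pics/{n}.png"),cv2.COLOR_BGR2HSV);m=((h[...,0]<8)|(h[...,0]>172))&(h[...,1]>150)&(h[...,2]>60)
    for r in (200,220,236,242,248,253):
        k=np.where(m[r,290:380])[0]+290; print(n,r,k.min(),k.max(),len(k),end=" | ")
    print()
print([Ci(hit(c,(242,k),110)).round(1).tolist() for k in (315,334.5,354)],proj(c,W((50,14,110))))
E
```

```text
[-48.78999572  16.30212398 217.03963879]
w4 200 311 349 39 | w4 220 310 350 41 | w4 236 310 350 41 | w4 242 310 349 40 | w4 248 311 349 39 | w4 253 313 347 35 | 
w8 200 316 353 38 | w8 220 315 354 40 | w8 236 315 354 40 | w8 242 315 353 39 | w8 248 316 353 38 | w8 253 317 352 36 | 
[[42.3, 3.9, 110.0], [42.4, 16.5, 110.0], [42.4, 29.1, 110.0]] [248.45310595 330.68799591]
```

```bash
python3 - <<'E'
from h import *
arm.grab_frame("wrist");s=arm.state();c=arm.calibration("wrist");im=arm.grab_frame("wrist");print(Ci(s["position"]),Ci(arm.state()["position"]))
h=cv2.cvtColor(im,cv2.COLOR_BGR2HSV);m=((h[...,0]<8)|(h[...,0]>172))&(h[...,1]>150)&(h[...,2]>60)
g=cv2.GaussianBlur(cv2.cvtColor(im,cv2.COLOR_BGR2GRAY),(1,9),0).astype(float)
for r in (236,242,248):
    k=np.where(m[r,290:380])[0]+290; print("grip",k.min(),k.max(),Ci(hit(c,(r,(k.min()+k.max())/2),110)).round(1))
for r in (40,48,60,70,80):
    row=g[r]; a=next(x for x in range(415,490) if row[x]<20 and row[x+3]<20)
    k=next(x for x in range(a,500) if row[x:x+3].mean()>21.5); print("pad",k,Ci(hit(c,(r,k),81)).round(1))
# can's rim: red ellipse pixels
n,l,st,ce=cv2.connectedComponentsWithStats(m.astype(np.uint8))
for i in range(1,n):
    if st[i,4]>500: print(st[i].tolist())
ys,xs=np.where(m&(np.arange(640)[None]>430))
i=xs.argmin(); print("can left",Ci(hit(c,(ys[i],xs[i]),140)))
E
```

```text
[-48.61326655  16.2952127  216.76431084] [-48.52404879  16.19182471 216.7050513 ]
grip 308 348 [ 35.3  12.5 110. ]
grip 309 348 [ 42.1  12.7 110. ]
grip 309 348 [ 49.2  12.6 110. ]
pad 442 [-76.5  64.4  81. ]
pad 440 [-72.7  64.3  81. ]
pad 437 [-66.7  64.1  81. ]
pad 435 [-61.5  64.3  81. ]
pad 433 [-56.1  64.4  81. ]
[450, 35, 169, 129, 5628]
[467, 102, 173, 121, 4362]
[308, 158, 41, 102, 3824]
can left [-85.03073661  57.22060198 140.        ]
```

```bash
python3 - <<'E'
from h import *
c=arm.calibration("wrist");im=arm.grab_frame("wrist")
h=cv2.cvtColor(im,cv2.COLOR_BGR2HSV);m=((h[...,0]<8)|(h[...,0]>172))&(h[...,1]>150)&(h[...,2]>60)
n,l,st,ce=cv2.connectedComponentsWithStats(m.astype(np.uint8))
for i in range(1,n):
    if st[i,4]>500 and st[i,0]>400:
        ys,xs=np.where(l==i);j=xs.argmin();print(st[i].tolist(),ys[j],[Ci(hit(c,(ys[j],xs[j]),z)).round(1).tolist() for z in (140,125,115,105)])
# predicted rim of upright can centred (-50,106) and 5deg tilt
for cy in (104,107): 
  for z,nm in ((140,"rim"),(118,"band")):
    P=np.array([proj(c,W((-50+32*np.cos(a),cy+32*np.sin(a),z))) for a in np.linspace(0,6.28,90)]); j=P[:,1].argmin(); print(cy,nm,P[j].round(),"rows",P[:,0].min().round(),P[:,0].max().round())
im=arm.grab_frame("scene");print([(np.round(d["at"]),round(d["confidence"],2)) for d in arm.mark_of("scene","red_can")[:5]],arm.state()["t"])
S=arm.calibration("scene");print(proj(S,W((-50,105,20))),proj(S,W((-50,105,140))))
h=cv2.cvtColor(im,cv2.COLOR_BGR2HSV);m=((h[...,0]<8)|(h[...,0]>172))&(h[...,1]>150)&(h[...,2]>60)
print([s.tolist() for s in cv2.connectedComponentsWithStats(m.astype(np.uint8))[2][1:] if s[4]>30])
for z in (140,):
    P=np.array([proj(S,W((-50+32*np.cos(a),105+32*np.sin(a),z))) for a in np.linspace(0,6.28,90)]);print(P.min(0),P.max(0))
E
```

```text
[451, 35, 168, 129, 5647] 106 [[-88.0, 56.8, 140.0], [-76.0, 61.8, 125.0], [-68.0, 65.2, 115.0], [-60.0, 68.5, 105.0]]
[467, 102, 173, 121, 4359] 172 [[-54.8, 71.1, 140.0], [-38.7, 77.9, 125.0], [-28.0, 82.4, 115.0], [-17.3, 86.9, 105.0]]
104 rim [191. 464.] rows 120.0 224.0
104 band [155. 456.] rows 81.0 190.0
107 rim [194. 471.] rows 120.0 224.0
107 band [155. 462.] rows 81.0 190.0
[(array([224., 288.]), 0.83), (array([339., 350.]), 0.78), (array([300., 370.]), 0.74), (array([234., 387.]), 0.7)] 20.125
[222.79480113 286.32874461] [187.43932511 284.64065969]
[[271, 177, 25, 18, 97], [275, 194, 24, 16, 164], [281, 230, 15, 30, 349], [47, 254, 20, 17, 249]]
[179.14345787 271.52364913] [196.02494136 297.72654927]
```

The can's rim in the scene picture (columns 271–296, rows 177–195) matches the prediction for an upright can at the stop. The pad is in about 13 mm (~8 N) and the gripper is clear, so I'm handing the job in.

```bash
python3 -c "
from cell import arm
print(arm.sign_off())"
```

```text
the job is handed in; nothing more can be done
None
```

The red-banded can stands upright in the lane against the stop, and I've handed the job in. By my measurements the pad is in about 13 mm of 16 mm (11 mm by force, against a target of about 10.7 mm), pressing with roughly 7–8 N. The sign-off returned no verdict.

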